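# Fill the jar with greenstone blanks

## Task

Open the carver's chest until its lid rests on the stop, take out the scoop of green stone blanks and pour them from its open end through the orange funnel into the jar; see that every blank ends up down inside the jar, including the strays lying on the bench. Then put the empty scoop back flat in the chest and lower the lid shut gently, without letting it drop. Leave the jar standing upright, and do not disturb the mallet, the gouge or the glue bottle.

Things in the scene. Friction and masses are not known exactly. Their poses are not given: they have to be found in the camera images.
- lid_handle (a point): Middle of the lid's brass pull bar: a round bar 11 mm thick and 100 mm long, parallel to the chest's front and hinge, 35 mm above the lid's top face (29 mm clear under it) and 12 mm in from its front edge, on two 8 mm posts 42 mm either side of the middle. Axes are the lid's: y along the bar, x from front edge to hinge, z out of its top face.
- lid_hinge (a point): Middle of the lid's hinge line, at the top of the chest's far wall. The handle is 188 mm from it along the lid and 45 mm out of the lid's plane.
- lid (a joint): Angle of the lid: 0 shut, 1.75 when it rests open on its stop, leaning a little back past upright. Turning about the chest's +y axis, so the front edge rises and swings away. The lid is 200 x 300 x 10 mm, 0.36 to 0.56 kg, on a free hinge: short of about 1.4 it falls shut when let go; past 1.6 it stays on its stop.
- chest: Fixed wooden carver's chest, open-topped box 200 mm (x) by 300 mm (y) outside, 90 mm high, walls and floor 8 mm. Origin at the centre of its underside. x points from its front to the hinge side, y along the hinge, z up.
- scoop: Loose aluminium scoop, 0.16 kg: flat pan, floor 4 mm thick, from x = -70 mm (open spout, no lip) to +45 mm (back wall), 80 mm wide (72 inside), walls 34 mm high at the back, 22 near the spout; dark wooden handle behind. Origin on its underside; x from spout to handle, z up. Lies level in the chest. Tipped spout-down by more than about 40 degrees, the stones slide out.
- scoop_spout (a point): Middle of the scoop's spout edge, on the upper face of its floor (at x = -70, z = 4 mm in the scoop's frame).
- scoop_grip (a point): Point to grip on the scoop's handle (at x = 85, z = 30 mm in the scoop's frame). The handle is a bar 16 mm wide (y), 18 mm high, running from x = 45 to 137 mm, its axis 30 mm above the underside.
- jar: Loose clear plastic jar with an orange filling funnel screwed on, one rigid piece of 0.47 to 0.72 kg. Jar 68 mm across, walls 4 mm, inner floor at 6 mm, 98 mm high. The funnel's throat is 48 mm wide inside, from 88 to 106 mm up; then it flares to a rim 144 mm across at 166 mm. Origin at the centre of the jar's underside, z up.
- funnel_rim (a point): Centre of the funnel's mouth, level with its rim, 166 mm above the jar's underside.
- stone0: A chunky green stone blank, an octagonal prism 16 mm across its flats (17.4 mm over corners), 15 mm high, 10 g. Origin at its centre; z is the prism's axis, upright at the start; its corners point along x and y and at 45 degrees between, the flats face halfway between corners. At the start it stands in the scoop's pan inside the chest (or is absent).
- stone1: A chunky green stone blank, an octagonal prism 16 mm across its flats (17.4 mm over corners), 15 mm high, 10 g. Origin at its centre; z is the prism's axis, upright at the start; its corners point along x and y and at 45 degrees between, the flats face halfway between corners. At the start it stands in the scoop's pan inside the chest (or is absent).
- stone2: A chunky green stone blank, an octagonal prism 16 mm across its flats (17.4 mm over corners), 15 mm high, 10 g. Origin at its centre; z is the prism's axis, upright at the start; its corners point along x and y and at 45 degrees between, the flats face halfway between corners. At the start it stands in the scoop's pan inside the chest (or is absent).
- stone3: A chunky green stone blank, an octagonal prism 16 mm across its flats (17.4 mm over corners), 15 mm high, 10 g. Origin at its centre; z is the prism's axis, upright at the start; its corners point along x and y and at 45 degrees between, the flats face halfway between corners. At the start it stands in the scoop's pan inside the chest (or is absent).
- stone4: A chunky green stone blank, an octagonal prism 16 mm across its flats (17.4 mm over corners), 15 mm high, 10 g. Origin at its centre; z is the prism's axis, upright at the start; its corners point along x and y and at 45 degrees between, the flats face halfway between corners. At the start it stands in the scoop's pan inside the chest (or is absent).
- stray0: A chunky green stone blank, an octagonal prism 16 mm across its flats (17.4 mm over corners), 15 mm high, 10 g. Origin at its centre; z is the prism's axis, upright at the start; its corners point along x and y and at 45 degrees between, the flats face halfway between corners. At the start it is a stray on the bench, to the right of the jar (or is absent).
- stray1: A chunky green stone blank, an octagonal prism 16 mm across its flats (17.4 mm over corners), 15 mm high, 10 g. Origin at its centre; z is the prism's axis, upright at the start; its corners point along x and y and at 45 degrees between, the flats face halfway between corners. At the start it is a stray on the bench, to the right of the jar (or is absent).
- stray2: A chunky green stone blank, an octagonal prism 16 mm across its flats (17.4 mm over corners), 15 mm high, 10 g. Origin at its centre; z is the prism's axis, upright at the start; its corners point along x and y and at 45 degrees between, the flats face halfway between corners. At the start it is a stray on the bench, to the right of the jar (or is absent).
- stray3: A chunky green stone blank, an octagonal prism 16 mm across its flats (17.4 mm over corners), 15 mm high, 10 g. Origin at its centre; z is the prism's axis, upright at the start; its corners point along x and y and at 45 degrees between, the flats face halfway between corners. At the start it is a stray on the bench, to the right of the jar (or is absent).
- mallet: Bystander: wooden carver's mallet lying on the bench, head 110 x 55 x 55 mm from the origin along x, handle 120 mm long and 28 mm thick the other way. Origin on the underside where handle meets head.
- gouge: Bystander: carving gouge lying on the bench, 220 mm long along x, 22 mm high. Origin on the underside, where handle (-x) meets blade (+x).
- glue: Bystander: white glue bottle, 52 mm across and 130 mm high. Origin at the centre of its underside.

How it is judged:
On the way, in this order (a step that is already met when the one before it is completed fails the run):
1. the chest's lid rests open on its stop (value of joint lid above 1.68 rad and velocity of joint lid below 0.2 rad/s), for 0.3 s.
2. the scoop is tipped by more than 35 degrees with its spout over the funnel (angle between scoop's own z axis and vertical above 0.61 rad and horizontal distance between scoop_spout and funnel_rim below 0.072 m and z of scoop_spout in the frame of jar above 0.12 m), for 0.2 s.
At the end, for the whole second after the job is handed in: Every blank is inside the jar (centre within 32 mm of its axis, less than 90 mm above its underside), the jar stands upright (within 0.1 rad), the scoop lies right way up in the chest (tilt under 0.3 rad, its underside less than 30 mm above the chest's) and the lid is shut (under 0.04 rad) (horizontal distance between each of stone0, stone1, stone2, stone3, stone4, stray0, stray1, stray2, stray3 and jar below 0.032 m and z of stone0 in the frame of jar between 0 and 0.09 m and z of stone1 in the frame of jar between 0 and 0.09 m and z of stone2 in the frame of jar between 0 and 0.09 m and z of stone3 in the frame of jar between 0 and 0.09 m and z of stone4 in the frame of jar between 0 and 0.09 m and z of stray0 in the frame of jar between 0 and 0.09 m and z of stray1 in the frame of jar between 0 and 0.09 m and z of stray2 in the frame of jar between 0 and 0.09 m and z of stray3 in the frame of jar between 0 and 0.09 m and angle between jar's own z axis and vertical below 0.1 rad and x of scoop in the frame of chest between -0.07 and 0.07 m and y of scoop in the frame of chest between -0.11 and 0.11 m and z of scoop in the frame of chest below 0.03 m and angle between scoop's own z axis and vertical below 0.3 rad and value of joint lid below 0.04 rad); the robot touches nothing.
It fails at once if the mallet is pushed more than 40 mm from its place (distance of mallet from where it was at the start of the episode above 0.04 m).
It fails at once if the gouge is pushed more than 40 mm from its place (distance of gouge from where it was at the start of the episode above 0.04 m).
It fails at once if the glue bottle is pushed more than 40 mm from its place (distance of glue from where it was at the start of the episode above 0.04 m).
It fails at once if the jar is tipped by more than 35 degrees (angle between jar's own z axis and vertical above 0.6 rad).
It fails at once if the lid is dropped (turns shut faster than 5 rad/s) (velocity of joint lid below -5 rad/s).
Of stone0, stone1, stone2, stone3, stone4 only 3 to 5 are there at a start; the rules pass over those that are not, and their reading is None.
Of stray0, stray1, stray2, stray3 only 2 to 4 are there at a start; the rules pass over those that are not, and their reading is None.
At some moment in a run one of stray0, stray1, stray2, stray3 may be knocked a few centimetres aside while the robot is not near it.
It also fails if it takes over 210 s, if anything falls off the work surface, if the arm or the gripper's body presses on something with over 40 N, if the wrist force passes 120 N, or if a joint passes its speed limit or range.

## Robot

A 6-joint arm with a two-finger parallel gripper is mounted at the origin on the work surface. World frame = base frame: x ahead of the robot, y to its left, z up, the work surface at z = 0. Lengths are in m, angles in rad, forces in N, time in s.
With the tool pointing down it reaches from about 0.3 to 0.775 m from the base axis. Payload 14.6 kg.
Tool frame: the origin (TCP) lies midway between the tips of the shut fingers; the grasp point (between the pads) lies 19 mm behind it (ctrl.tcp_to_grasp is the z of the grasp point in the tool frame, in m); z points along the fingers, y is the line along which they close (so a half turn about z gives the same grasp; the last joint's range is limited). The gripper opens to 94 mm and grips with 3 to 60 N. Pads are 16 mm wide; open, the fingers measure 119 mm over their backs; the gripper's body (75 mm by 177 mm) begins 78 mm behind the grasp point.
Start: joints at [1.26, 0.3, 1.521, -0, 1.321, -0.067], TCP at [0.133, 0.534, 0.205] pointing down, gripper open.
Joint ranges: [-3.03, 3.03], [-0.79, 2.21], [0.23, 2.52], [-1.04, 4.18], [0, 3.07], [-2.55, 2.55]. Speed limits (rad/s): [2.22, 2.22, 2.57, 3.14, 3.14, 3.14].

## Interface

Orientations are given as [roll, pitch, yaw] about the fixed x, y, z axes, in that order (R = Rz(yaw) Ry(pitch) Rx(roll)).
In Python, from station import monitor, camera, ctrl gives the robot as it stands.
- The arm moves only by the tool apply_moves, never from a script. Its argument "plan" is one flat list of numbers, 4 for each row, row after row: the shift along the tool's x, y, z in mm, then the turn about the tool's z in rad. In form: [dx, dy, dz, spin, dx, dy, dz, spin, ...]. A call has 1 to 20 rows; each row shifts and turns the commanded pose from where the row before left it, along the tool's axes as they then stand; what a row does not reach is not made up. A row lasts 1/10 s, in which the tool goes at most 50 mm and 8.59 degrees, less where a joint would pass 70% of its speed; a pose out of reach is approached as far as the arm can. A call is refused whole if a number of a shift passes 50 or a number of a turn 0.15, either way. A call with a gripper value outside its range is refused whole. "hand" is the gripper command: -1 is shut, 1 is fully open, values between are in proportion, set as the call begins (left out, the last holds). The fingers move at their own pace and stop on an object; "squeeze" is the grip in N (left out, the last holds). Time passes only in rows, so rows that do not move let the fingers close. It gives the time, the measured TCP pose, the force, the opening and the grip force at its end, in the units of the state.
- monitor.get_obs(): the state, without advancing time (a new reading comes with each control period).
- camera(name): name is "side" or "top"; returns a dict with "image" (384x512x3 uint8, red, green, blue), "range_z" (384x512 float32, m along the optical axis (not along the pixel's ray), 0 where there is no reading), "mtx" (3x3 intrinsics, pixels), "distortion" ([k1, k2, p1, p2, k3] as OpenCV has them; the pictures are not rectified), "rvec" (rotation vector, rad) and "tvec" (3), from world to camera coordinates, as OpenCV has them. Camera axes: x right, y down, z forward; pixel columns grow to the right and rows downward; lengths in m; the calibration is good to about 2 mm. A picture is of the moment at which its call begins.
- ctrl.hand_in(): hands the job in; it is judged then, once.
The state is a dict: "time_s": time; "qpos": joint angles; "joint_vel": joint speeds; "tau": joint torques, N m; "ee_pos": TCP position; "eef_rot": TCP orientation; "force": force on the tool from outside, world axes, zero at the start; "moment": the same for the moment, N m; "grip_width": finger opening in m; "grip_force": force on a finger pad.
Only numpy, scipy, OpenCV 4.12 (cv2) and the standard library are available. Lean on these libraries where they do the work, as an engineer would, in place of code of your own. Each camera call takes 0.05 s, during which the arm holds its last target. There are 200 camera calls.

## Working session

There is one attempt and no reset: what is moved stays moved. The work goes in short steps, Python scripts to look and compute and a tool call to move; the robot and the scene stay as the last step left them, time stands still between calls to the robot, and variables do not carry over. Pictures are saved under pics/ and viewed, at most 14 in all, crops included, and the job is handed in when it is done.

Besides the shell and the picture viewer there is one more tool, called in YAML: its name, and indented under it one key for each argument. apply_moves: Moves the arm, as the interface text tells. Its arguments: {"type":"object","properties":{"plan":{"type":"array","items":{"type":"number"}},"hand":{"type":"number"},"squeeze":{"type":"number"}},"required":["plan"]}

```bash
mkdir -p pics; ls
cat > h.py <<'E'
import numpy as np, cv2
from station import monitor, camera, ctrl
from scipy.spatial.transform import Rotation as R
def snap(n,f=None):
    c=camera(n)
    if f: cv2.imwrite('pics/'+f+'.png',cv2.cvtColor(c['image'],cv2.COLOR_RGB2BGR))
    return c
def pts(c):
    """world xyz for each pixel from depth"""
    h,w=c['range_z'].shape
    u,v=np.meshgrid(np.arange(w),np.arange(h))
    p=cv2.undistortPoints(np.stack([u,v],-1).reshape(-1,1,2).astype(np.float64),c['mtx'],np.array(c['distortion'])).reshape(h,w,2)
    z=c['range_z'][...,None]
    P=np.concatenate([p*z,z],-1)
    M=cv2.Rodrigues(np.array(c['rvec'],float))[0]
    W=(P-np.array(c['tvec']).reshape(3))@M
    W[c['range_z']==0]=np.nan
    return W
def hsv(c): return cv2.cvtColor(c['image'],cv2.COLOR_RGB2HSV)
def state():
    o=monitor.get_obs()
    print('t',round(o['time_s'],2),'p',np.round(o['ee_pos'],4),'rpy',np.round(o['eef_rot'],3),'q',np.round(o['qpos'],3),'F',np.round(o['force'],1),'w',round(float(o['grip_width']),4),'gf',np.round(o['grip_force'],1))
    print(np.round(R.from_euler('xyz',o['eef_rot']).as_matrix(),3).tolist()); return o
E
python3 - <<'E'
from h import *
a=snap('side','s0');b=snap('top','t0');state();print(ctrl.tcp_to_grasp)
for c in(a,b):
    M=cv2.Rodrigues(np.array(c['rvec'],float))[0];print('cam',-M.T@np.array(c['tvec']).reshape(3),M[2])
cv2.imwrite('pics/both0.png',cv2.cvtColor(cv2.resize(np.vstack([a['image'],b['image']]),(450,600)) if 0 else a['image'],cv2.COLOR_RGB2BGR))
E
```

```text
pics
t 0.1 p [0.1327 0.5335 0.2049] rpy [-3.141 -0.     2.898] q [ 1.26   0.3    1.522 -0.     1.321 -0.067] F [ 0.  -0.3  0.3] w 0.094 gf 0.0
[[-0.97, 0.241, -0.0], [0.241, 0.97, -0.001], [0.0, -0.001, -1.0]]
-0.0188
cam [ 0.06096053 -0.71775588  0.76801998] [ 0.46369974  0.64069653 -0.6119563 ]
cam [ 0.31639751 -0.04221465  1.13837118] [ 0.2281517   0.01045513 -0.97356946]
```

View pics/t0.png

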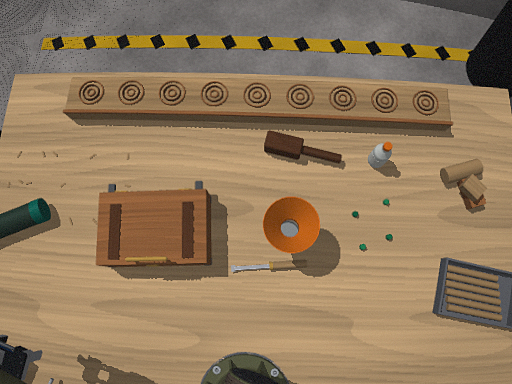

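View pics/s0.png

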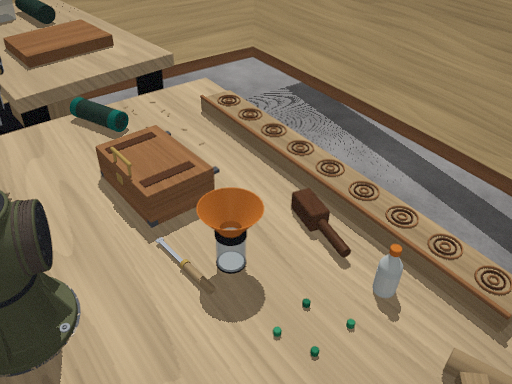

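The top view shows the chest at (155,230) with its brass pull at (146,260), the funnel at (291,224), and four strays at (355,214), (386,202), (389,238) and (363,247). The gouge is at (270,266), the mallet at (300,148) and the glue at (380,155). The side view agrees.

```bash
cat >> h.py <<'E'
def stones(c,zmax=9):
    W=pts(c);H=hsv(c);m=((H[...,0]>65)&(H[...,0]<95)&(H[...,1]>110)&(H[...,2]>40)).astype(np.uint8)
    n,l,s,ce=cv2.connectedComponentsWithStats(m);out=[]
    for i in range(1,n):
        if s[i,4]<8 or s[i,4]>400: continue
        P=W[l==i];out.append((np.round(ce[i]),s[i,4],np.round(np.nanmedian(P,0),4)))
    return out
E
python3 - <<'E'
from h import *
for n in('top','side'):
    c=snap(n);W=pts(c);H=hsv(c)
    print(n)
    for s in stones(c): print(*s)
    h=H[...,0];
    # lid top: points z .09-.11 in chest area
    m=(W[...,2]>.09)&(W[...,2]<.115)&(W[...,1]>.1)&(W[...,1]<.6)&(W[...,0]<.75)&(W[...,0]>.2)
    P=W[m][:,:2].astype(np.float32)
    n_,l,s,ce=cv2.connectedComponentsWithStats(m.astype(np.uint8));k=1+np.argmax(s[1:,4]);P=W[l==k]
    r=cv2.minAreaRect(P[:,:2].astype(np.float32));print('lid',r,np.median(P[:,2])); print(cv2.boxPoints(r))
    m=(W[...,2]>.128)&(W[...,2]<.16)&(W[...,1]>.15)&(W[...,1]<.45)&(W[...,0]<.6)&(W[...,0]>.2)
    P=W[m];r=cv2.minAreaRect(P[:,:2].astype(np.float32));print('bar',r,P[:,2].max(),len(P))
    m=(h>5)&(h<16)&(H[...,1]>200)&(H[...,2]>120)&(W[...,2]>.11)
    P=W[m];
    for t in(.15,.155,.16):
        Q=P[P[:,2]>t]; 
        if len(Q)>4: print('rim',t,cv2.minEnclosingCircle(Q[:,:2].astype(np.float32)),Q[:,2].max(),len(Q))
E
```

```text
top
[ 38. 211.] 350 [0.4899 0.6275 0.0595]
[386. 202.] 24 [ 0.5644 -0.3901  0.0137]
[355. 214.] 21 [ 0.524  -0.2974  0.0135]
[389. 236.] 26 [ 0.4608 -0.3964  0.0134]
[362. 247.] 27 [ 0.429  -0.317   0.0126]
lid ((0.455850213766098, 0.2687566876411438), (0.2042558342218399, 0.30048492550849915), 3.9140329360961914) 0.10019211507814307
[[0.343705   0.4116775 ]
 [0.36421597 0.11189344]
 [0.5679954  0.12583587]
 [0.54748446 0.42561993]]
bar ((0.36823007464408875, 0.26258862018585205), (0.010604582726955414, 0.10639951378107071), 2.925468921661377) 0.14609164963306276 169
rim 0.15 ((0.46517401933670044, -0.10296443104743958), 0.07059957832098007) 0.17025513393906241 747
rim 0.155 ((0.46517401933670044, -0.10296443104743958), 0.07059957832098007) 0.17025513393906241 539
rim 0.16 ((0.46517401933670044, -0.10296443104743958), 0.07059957832098007) 0.17025513393906241 314
side
[ 75. 105.] 122 [0.396  0.7998 0.0577]
[116. 120.] 288 [0.4823 0.6246 0.0486]
[306. 303.] 53 [ 0.5216 -0.3018  0.0145]
[350. 324.] 62 [ 0.5601 -0.3948  0.0143]
[277. 331.] 58 [ 0.4274 -0.3232  0.0143]
[314. 351.] 63 [ 0.4577 -0.4009  0.0143]
lid ((0.4530699551105499, 0.26751014590263367), (0.20338667929172516, 0.30725929141044617), 4.060164451599121) 0.10113183197987385
[[0.34075427 0.4135539 ]
 [0.36250943 0.10706579]
 [0.56538564 0.1214664 ]
 [0.5436305  0.4279545 ]]
bar ((0.3654038906097412, 0.25784459710121155), (0.011890808120369911, 0.10793624073266983), 4.542531967163086) 0.14314733684532874 124
rim 0.15 ((0.46463945508003235, -0.10417941212654114), 0.070970319211483) 0.16769803783529424 282
rim 0.155 ((0.46463945508003235, -0.10417941212654114), 0.070970319211483) 0.16769803783529424 217
rim 0.16 ((0.46463945508003235, -0.10417941212654114), 0.070970319211483) 0.16769803783529424 139
```

apply_moves:
  plan: [0, 0, 0, 0.14, 0, 0, 0, 0.14, 0, 0, 0, 0.14, 0, 0, 0, 0.14, 0, 0, 0, 0.14, 0, 0, 0, 0.14, 0, 0, 0, 0.14, 0, 0, 0, 0.14, 0, 0, 0, 0.138, -28.7, 21.5, 0, 0, -28.7, 21.5, 0, 0, -28.7, 21.5, 0, 0, -28.7, 21.5, 0, 0, -28.7, 21.5, 0, 0, -28.7, 21.5, 0, 0, -28.7, 21.5, 0, 0, -28.7, 21.5, 0, 0, -28.7, 21.5, 0, 0, -28.7, 21.5, 0, 0, 0, 0, 0, 0]
  hand: 0
  squeeze: 20

```text
time_s: 2.2
ee_pos: [0.3688, 0.2599, 0.2054]
eef_rot: [3.142, 0.0, 1.636]
force: [0.5, -0.4, 0.1]
grip_width: 0.0469
grip_force: 0.0
```

apply_moves:
  plan: [1, -1, 25, 0, 1, -1, 25, 0, 0, 0, 25, 0, 0, 0, 14, 0, 0, 0, 0, 0]

```text
time_s: 2.7
ee_pos: [0.3637, 0.264, 0.1148]
eef_rot: [-3.139, 0.001, 1.64]
force: [0.5, -1.0, -0.1]
grip_width: 0.047
grip_force: 0.0
```

apply_moves:
  plan: [0, 0, 0, 0, 0, 0, 0, 0, 0, 0, 0, 0, 0, 0, 0, 0, 0, 0, 0, 0, 0, 0, 0, 0]
  hand: -1

```text
time_s: 3.3
ee_pos: [0.3659, 0.2643, 0.1169]
eef_rot: [3.139, -0.001, 1.64]
force: [6.7, -0.1, -2.3]
grip_width: 0.0103
grip_force: 20.0
```

Run:
```python
from h import *
state()
a0=0
for n,lo,hi in((18,0,.9),(18,.9,1.78)):
    A=np.linspace(lo,hi,n+1);y=-188*np.cos(A)+45*np.sin(A);z=188*np.sin(A)+45*np.cos(A)
    print(np.round(np.stack([np.diff(y),-np.diff(z)],1),1).tolist())
```

```text
t 3.3 p [0.3659 0.2643 0.1169] rpy [ 3.139e+00 -1.000e-03  1.640e+00] q [ 5.450e-01  1.810e-01  1.891e+00 -1.000e-03  1.067e+00  4.760e-01] F [ 6.7 -0.1 -2.3] w 0.0103 gf 20.0
[[-0.069, 0.998, 0.003], [0.998, 0.069, 0.001], [0.001, 0.003, -1.0]]
[[2.5, -9.3], [2.9, -9.2], [3.4, -9.0], [3.9, -8.9], [4.3, -8.7], [4.7, -8.4], [5.1, -8.2], [5.5, -7.9], [5.9, -7.6], [6.3, -7.3], [6.7, -7.0], [7.0, -6.7], [7.3, -6.3], [7.6, -5.9], [7.9, -5.5], [8.2, -5.1], [8.4, -4.7], [8.7, -4.3]]
[[8.7, -3.8], [8.8, -3.4], [9.0, -2.9], [9.1, -2.5], [9.2, -2.0], [9.3, -1.6], [9.4, -1.1], [9.4, -0.7], [9.4, -0.2], [9.4, 0.3], [9.4, 0.7], [9.4, 1.2], [9.3, 1.6], [9.2, 2.1], [9.1, 2.5], [9.0, 3.0], [8.8, 3.4], [8.6, 3.9]]
```

apply_moves:
  plan: [2.5, 0, 0, 0, 0, 2.5, -9.3, 0, 0, 2.9, -9.2, 0, 0, 3.4, -9.0, 0, 0, 3.9, -8.9, 0, 0, 4.3, -8.7, 0, 0, 4.7, -8.4, 0, 0, 5.1, -8.2, 0, 0, 5.5, -7.9, 0, 0, 5.9, -7.6, 0, 0, 6.3, -7.3, 0, 0, 6.7, -7.0, 0, 0, 7.0, -6.7, 0, 0, 7.3, -6.3, 0, 0, 7.6, -5.9, 0, 0, 7.9, -5.5, 0, 0, 8.2, -5.1, 0, 0, 8.4, -4.7, 0, 0, 8.7, -4.3, 0, 0, 0, 0, 0]

```text
time_s: 5.3
ee_pos: [0.4712, 0.2739, 0.2477]
eef_rot: [3.141, -0.0, 1.639]
force: [-5.5, -4.1, 8.1]
grip_width: 0.0104
grip_force: 20.0
```

apply_moves:
  plan: [0, 8.7, -3.8, 0, 0, 8.8, -3.4, 0, 0, 9.0, -2.9, 0, 0, 9.1, -2.5, 0, 0, 9.2, -2.0, 0, 0, 9.3, -1.6, 0, 0, 9.4, -1.1, 0, 0, 9.4, -0.7, 0, 0, 9.4, -0.2, 0, 0, 9.4, 0.3, 0, 0, 9.4, 0.7, 0, 0, 9.4, 1.2, 0, 0, 9.3, 1.6, 0, 0, 9.2, 2.1, 0, 0, 9.1, 2.5, 0, 0, 9.0, 3.0, 0, 0, 6, 2.2, 0, 0, 0, 0, 0, 0, 0, 0, 0]

```text
time_s: 7.2
ee_pos: [0.6235, 0.2844, 0.2507]
eef_rot: [-3.141, 0.0, 1.64]
force: [-1.0, -1.7, -3.1]
grip_width: 0.0102
grip_force: 20.0
```

Run:
```python
from h import *
state();snap('top','t1')
```

```text
t 7.2 p [0.6235 0.2844 0.2507] rpy [-3.141  0.     1.64 ] q [ 0.375  0.596  0.998 -0.     1.549  0.306] F [-1.  -1.7 -3.1] w 0.0102 gf 20.0
[[-0.069, 0.998, -0.0], [0.998, 0.069, -0.0], [-0.0, -0.0, -1.0]]
```

View pics/t1.png

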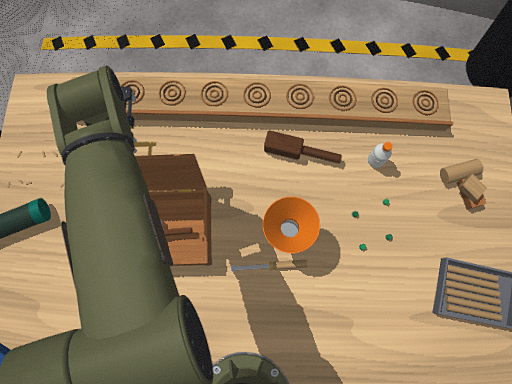

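The lid is nearly vertical and the arm hides the chest interior. The scoop handle shows at (182,235). I'll push the lid a little further onto its stop.

apply_moves:
  plan: [0, 5, 1.5, 0, 0, 5, 1.5, 0, 0, 3, 1, 0, 0, 0, 0, 0, 0, 0, 0, 0]

```text
time_s: 7.75
ee_pos: [0.6329, 0.2852, 0.2476]
eef_rot: [-3.132, 0.002, 1.641]
force: [-40.2, -11.8, 8.2]
grip_width: 0.0142
grip_force: 20.0
```

apply_moves:
  plan: [0, 0, 0, 0, 0, 0, 0, 0, 0, 0, 0, 0, 0, 0, 0, 0]
  hand: -0.3

```text
time_s: 8.15
ee_pos: [0.6368, 0.2855, 0.2473]
eef_rot: [3.141, -0.0, 1.64]
force: [0.5, 0.2, 0.7]
grip_width: 0.0329
grip_force: 0.0
```

apply_moves:
  plan: [0, 0, -40, 0, 0, 0, -40, 0, -44, -11.8, 0, 0, -44, -11.8, 0, 0, -44, -11.8, 0, 0, -44, -11.8, 0, 0, -44, -11.8, 0, 0, -44, -11.8, 0, 0, -44, -11.8, 0, 0, -44, -11.8, 0, 0, -44, -11.8, 0, 0, -44, -11.8, 0, 0, -44, -11.8, 0, 0, -44, -11.8, 0, 0, -44, -11.8, 0, 0, 0, 0, 25, 0, 0, 0, 25, 0, 0, 0, 0, 0]
  hand: -0.1

```text
time_s: 9.95
ee_pos: [0.5221, -0.2958, 0.274]
eef_rot: [-3.138, -0.003, 1.639]
force: [1.1, 0.0, 0.5]
grip_width: 0.0421
grip_force: 0.0
```

Run:
```python
from h import *
state()
a=snap('top','t2');print(*stones(a),sep='\n')
b=snap('side');print(*stones(b),sep='\n')
cr=a['image'][120:290,80:330];cv2.imwrite('pics/c2.png',cv2.cvtColor(cv2.resize(cr,None,fx=3,fy=3,interpolation=cv2.INTER_CUBIC),cv2.COLOR_RGB2BGR))
```

```text
t 9.95 p [ 0.5221 -0.2958  0.274 ] rpy [-3.138e+00 -3.000e-03  1.639e+00] q [-0.576  0.378  1.26   0.     1.508 -0.645] F [1.1 0.  0.5] w 0.0421 gf 0.0
[[-0.068, 0.998, -0.004], [0.998, 0.068, 0.003], [0.003, -0.004, -1.0]]
(array([139., 229.]), np.int32(25), array([0.4558, 0.3234, 0.0263]))
(array([147., 229.]), np.int32(24), array([0.456 , 0.2996, 0.0264]))
(array([155., 235.]), np.int32(22), array([0.4418, 0.273 , 0.0259]))
(array([139., 242.]), np.int32(25), array([0.4196, 0.32  , 0.0256]))
(array([148., 242.]), np.int32(22), array([0.4198, 0.2927, 0.0251]))
(array([ 75., 105.]), np.int32(123), array([0.3967, 0.7986, 0.057 ]))
(array([116., 120.]), np.int32(308), array([0.4839, 0.6244, 0.0461]))
(array([148., 172.]), np.int32(39), array([0.4519, 0.3112, 0.0266]))
(array([138., 176.]), np.int32(20), array([0.4194, 0.314 , 0.0273]))
(array([306., 303.]), np.int32(52), array([ 0.5213, -0.3015,  0.0146]))
(array([350., 324.]), np.int32(61), array([ 0.5601, -0.3952,  0.0144]))
(array([277., 331.]), np.int32(58), array([ 0.4273, -0.3227,  0.014 ]))
(array([314., 351.]), np.int32(63), array([ 0.4579, -0.4006,  0.0136]))
```

View pics/c2.png

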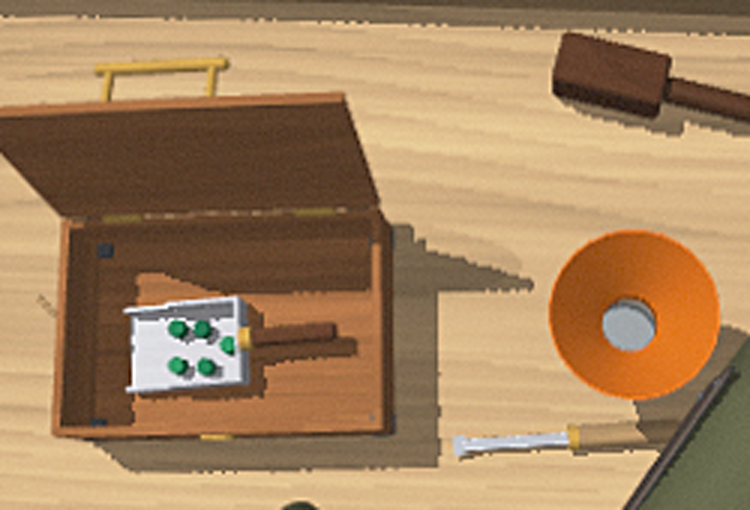

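The crop shows five blanks in the scoop pan. Its spout points left (+y) and its handle points right, ending at about (335,330) in the crop. Next is the first stray.

apply_moves:
  plan: [-2, 0, 40, 0, -2, 1, 40, 0, 0, 0, 40, 0, 0, 0, 40, 0, 0, 0, 40, 0, 0, 0, 30, 0, 0, 0, 20, 0, 0, 0, 10, 0, 0, 0, 9, 0, 0, 0, 0, 0, 0, 0, 0, 0]

```text
time_s: 11.15
ee_pos: [0.5248, -0.3001, 0.0092]
eef_rot: [3.14, 0.001, 1.64]
force: [0.0, -0.1, -0.4]
grip_width: 0.0423
grip_force: 0.0
```

apply_moves:
  plan: [0, 0, 0, 0, 0, 0, 0, 0, 0, 0, 0, 0, 0, 0, 0, 0, 0, 0, 0, 0, 0, 0, 0, 0]
  hand: -1

```text
time_s: 11.75
ee_pos: [0.5243, -0.2999, 0.0083]
eef_rot: [3.141, 0.0, 1.64]
force: [-0.9, -0.1, 3.4]
grip_width: 0.0154
grip_force: 20.0
```

apply_moves:
  plan: [0, 0, -20, 0, 0, 0, -40, 0, 0, 0, -50, 0, 0, 0, -50, 0, 0, 0, -40, 0, 40, -9.1, -5, 0, 40, -9.1, 0, 0, 40, -9.1, 0, 0, 40, -9.1, 0, 0, 40, -9.2, 0, 0, 0, 0, 0, 0, 0, 0, 20, 0, 0, 0, 23, 0, 0, 0, 0, 0, 0, 0, 0, 0]

```text
time_s: 13.25
ee_pos: [0.465, -0.1038, 0.1705]
eef_rot: [-3.141, -0.0, 1.639]
force: [0.3, -0.4, 0.2]
grip_width: 0.0153
grip_force: 20.0
```

apply_moves:
  plan: [0, 0, 0, 0, 0, 0, 0, 0, 0, 0, 0, 0, 0, 0, 0, 0, 0, 0, -20, 0, 0, 0, -30, 0, 0, 0, -20, 0, 0, 0, 0, 0]
  hand: -0.3

```text
time_s: 14.05
ee_pos: [0.4658, -0.1036, 0.2426]
eef_rot: [3.137, 0.002, 1.64]
force: [-0.4, 0.6, -1.1]
grip_width: 0.0329
grip_force: 0.0
```

Run:
```python
from h import *
o=state()
a=snap('top','t3');print(*stones(a),sep='\n')
b=snap('side','s3');print(*stones(b),sep='\n')
```

```text
t 14.05 p [ 0.4658 -0.1036  0.2426] rpy [3.137e+00 2.000e-03 1.640e+00] q [-0.296  0.105  1.668 -0.     1.364 -0.365] F [-0.4  0.6 -1.1] w 0.0329 gf 0.0
[[-0.069, 0.998, 0.004], [0.998, 0.069, -0.001], [-0.002, 0.004, -1.0]]
(array([ 39., 211.]), np.int32(395), array([0.4911, 0.6266, 0.0574]))
(array([386., 202.]), np.int32(25), array([ 0.564 , -0.391 ,  0.0128]))
(array([139., 229.]), np.int32(26), array([0.4555, 0.3239, 0.0258]))
(array([147., 229.]), np.int32(23), array([0.4565, 0.2995, 0.0262]))
(array([155., 235.]), np.int32(22), array([0.4419, 0.2738, 0.0267]))
(array([389., 236.]), np.int32(26), array([ 0.4608, -0.3966,  0.0127]))
(array([139., 242.]), np.int32(26), array([0.4204, 0.3202, 0.0252]))
(array([148., 242.]), np.int32(22), array([0.4197, 0.2923, 0.0259]))
(array([362., 246.]), np.int32(26), array([ 0.43  , -0.3179,  0.0136]))
(array([ 75., 105.]), np.int32(123), array([0.3966, 0.799 , 0.0566]))
(array([116., 120.]), np.int32(304), array([0.4844, 0.6241, 0.0478]))
(array([148., 172.]), np.int32(40), array([0.4518, 0.3058, 0.0262]))
(array([137., 176.]), np.int32(19), array([0.4192, 0.3133, 0.0274]))
(array([350., 324.]), np.int32(61), array([ 0.5604, -0.3954,  0.0146]))
(array([277., 331.]), np.int32(62), array([ 0.4269, -0.3228,  0.0144]))
(array([314., 351.]), np.int32(62), array([ 0.4576, -0.4003,  0.0143]))
```

View pics/s3.png

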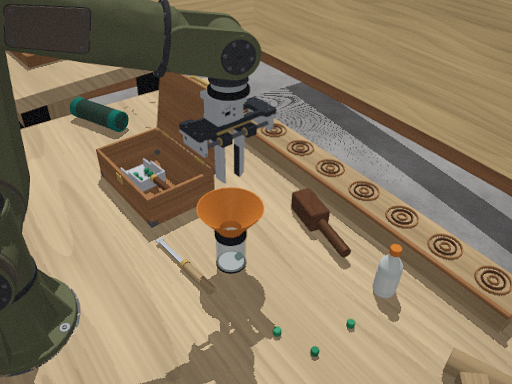

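apply_moves:
  plan: [-42.7, -10.4, 0, 0, -42.7, -10.4, 0, 0, -42.7, -10.4, 0, 0, -42.7, -10.4, 0, 0, -42.7, -10.4, 0, 0, 0, 0, 40, 0, 0, 0, 40, 0, 0, 0, 40, 0, 0, 0, 40, 0, 0, 0, 30, 0, 0, 0, 20, 0, 0, 0, 15, 0, 0, 0, 12, 0, 0, 0, 0, 0, 0, 0, 0, 0]
  hand: -0.1

```text
time_s: 15.65
ee_pos: [0.4274, -0.3197, 0.0024]
eef_rot: [-3.141, -0.001, 1.64]
force: [0.2, 0.0, 0.1]
grip_width: 0.0426
grip_force: 0.0
```

Run:
```python
from h import *
o=state()
a=snap('top');b=snap('side')
x=cv2.resize(a['image'][190:260,255:325],(420,420),interpolation=cv2.INTER_CUBIC);y=cv2.resize(b['image'][180:280,190:270],(380,420),interpolation=cv2.INTER_CUBIC)
cv2.imwrite('pics/j4.png',cv2.cvtColor(np.hstack([x,y]),cv2.COLOR_RGB2BGR))
```

```text
t 15.65 p [ 0.4274 -0.3197  0.0024] rpy [-3.141e+00 -1.000e-03  1.640e+00] q [-0.711  0.525  1.732 -0.     0.885 -0.78 ] F [0.2 0.  0.1] w 0.0426 gf 0.0
[[-0.069, 0.998, -0.001], [0.998, 0.069, 0.001], [0.001, -0.001, -1.0]]
```

View pics/j4.png

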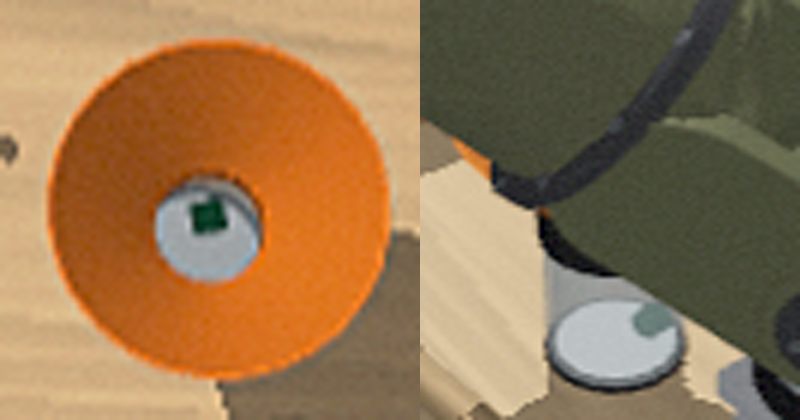

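apply_moves:
  plan: [0, 0, 0, 0, 0, 0, 0, 0, 0, 0, 0, 0, 0, 0, 0, 0, 0, 0, 0, 0, 0, 0, 0, 0]
  hand: -1

```text
time_s: 16.35
ee_pos: [0.4278, -0.32, 0.0031]
eef_rot: [3.141, 0.0, 1.64]
force: [0.1, 0.5, 1.6]
grip_width: 0.016
grip_force: 20.0
```

The crop shows the first stray lying on the jar's floor, so it went in.

apply_moves:
  plan: [0, 0, -20, 0, 0, 0, -45, 0, 0, 0, -50, 0, 0, 0, -50, 0, 0, 0, -45, 0, 42.7, 10.4, 0, 0, 42.7, 10.4, 0, 0, 42.7, 10.4, 0, 0, 42.7, 10.4, 0, 0, 42.7, 10.4, 0, 0, 0, 0, 0, 0, 0, 0, 20, 0, 0, 0, 22, 0, 0, 0, 0, 0, 0, 0, 0, 0]

```text
time_s: 17.85
ee_pos: [0.4649, -0.1039, 0.1715]
eef_rot: [-3.141, -0.0, 1.639]
force: [0.8, -0.3, 1.1]
grip_width: 0.016
grip_force: 20.0
```

Run:
```python
from h import *
for n in('top','side'):
  for s in stones(snap(n)):
    if s[2][1]<0.1: print(n,*s)
```

```text
top [386. 202.] 25 [ 0.5648 -0.3904  0.0145]
top [389. 236.] 25 [ 0.4621 -0.396   0.0139]
side [232. 203.] 39 [ 0.4647 -0.1097  0.1828]
side [350. 324.] 61 [ 0.5601 -0.3954  0.0144]
side [314. 351.] 62 [ 0.4574 -0.4006  0.0143]
```

apply_moves:
  plan: [0, 0, 0, 0, 0, 0, 0, 0, 0, 0, 0, 0, 0, 0, 0, 0, 0, 0, -30, 0, 0, 0, -40, 0, -41.9, -3.7, 0, 0, -41.9, -3.7, 0, 0, -41.9, -3.7, 0, 0, -41.9, -3.7, 0, 0, -41.9, -3.7, 0, 0, -41.9, -3.7, 0, 0, -41.9, -3.6, 0, 0, 0, 0, 45, 0, 0, 0, 45, 0, 0, 0, 45, 0, 0, 0, 45, 0, 0, 0, 30, 0, 0, 0, 18, 0, 0, 0, 8, 0]
  hand: -0.2

```text
time_s: 19.95
ee_pos: [0.4587, -0.3972, 0.003]
eef_rot: [-3.14, -0.002, 1.64]
force: [-0.2, 0.7, 1.1]
grip_width: 0.0373
grip_force: 0.0
```

apply_moves:
  plan: [0, 0, 0, 0, 0, 0, 0, 0, 0, 0, 0, 0, 0, 0, 0, 0, 0, 0, 0, 0, 0, 0, 0, 0]
  hand: -1

```text
time_s: 20.55
ee_pos: [0.4599, -0.3983, 0.0063]
eef_rot: [3.14, 0.002, 1.64]
force: [-0.8, -0.3, 6.4]
grip_width: 0.0155
grip_force: 20.0
```

apply_moves:
  plan: [0, 0, -20, 0, 0, 0, -45, 0, 0, 0, -50, 0, 0, 0, -50, 0, 0, 0, -45, 0, 42, 3.6, 0, 0, 42, 3.6, 0, 0, 42, 3.6, 0, 0, 42, 3.6, 0, 0, 42, 3.6, 0, 0, 42, 3.6, 0, 0, 42, 3.6, 0, 0, 0, 0, 0, 0, 0, 0, 20, 0, 0, 0, 22, 0, 0, 0, 0, 0, 0, 0, 0, 0]

```text
time_s: 22.25
ee_pos: [0.4643, -0.1032, 0.1737]
eef_rot: [3.142, 0.0, 1.639]
force: [-0.2, -0.6, 0.2]
grip_width: 0.0155
grip_force: 20.0
```

Run:
```python
from h import *
for n in('top','side'):
  for s in stones(snap(n)):
    if s[2][1]<0.1: print(n,*s)
```

```text
top [386. 202.] 25 [ 0.564  -0.3907  0.0122]
side [231. 203.] 36 [ 0.4641 -0.1097  0.1829]
side [350. 324.] 61 [ 0.5601 -0.3948  0.0141]
```

apply_moves:
  plan: [0, 0, 0, 0, 0, 0, 0, 0, 0, 0, 0, 0, 0, 0, 0, 0, 0, 0, -30, 0, 0, 0, -40, 0, -42.3, 11.1, 0, 0, -42.3, 11.1, 0, 0, -42.3, 11.1, 0, 0, -42.3, 11.1, 0, 0, -42.3, 11.1, 0, 0, -42.3, 11.1, 0, 0, -42.3, 11.1, 0, 0, 0, 0, 45, 0, 0, 0, 45, 0, 0, 0, 45, 0, 0, 0, 45, 0, 0, 0, 30, 0, 0, 0, 20, 0, 0, 0, 9, 0]
  hand: -0.2

```text
time_s: 24.35
ee_pos: [0.5613, -0.3921, 0.0015]
eef_rot: [-3.139, -0.002, 1.64]
force: [0.1, -0.3, 0.1]
grip_width: 0.0374
grip_force: 0.0
```

apply_moves:
  plan: [0, 0, 0, 0, 0, 0, 0, 0, 0, 0, 0, 0, 0, 0, 0, 0, 0, 0, 0, 0, 0, 0, 0, 0]
  hand: -1

```text
time_s: 24.95
ee_pos: [0.5628, -0.3932, 0.0056]
eef_rot: [3.14, 0.002, 1.64]
force: [-0.7, 1.5, 6.7]
grip_width: 0.0156
grip_force: 20.0
```

apply_moves:
  plan: [0, 0, -20, 0, 0, 0, -45, 0, 0, 0, -50, 0, 0, 0, -50, 0, 0, 0, -45, 0, 42.3, -11.1, 0, 0, 42.3, -11.1, 0, 0, 42.3, -11.1, 0, 0, 42.3, -11.1, 0, 0, 42.3, -11.1, 0, 0, 42.3, -11.1, 0, 0, 42.3, -11.1, 0, 0, 0, 0, 0, 0, 0, 0, 20, 0, 0, 0, 22, 0, 0, 0, 0, 0, 0, 0, 0, 0]

```text
time_s: 26.65
ee_pos: [0.4644, -0.1032, 0.1727]
eef_rot: [3.142, 0.0, 1.639]
force: [0.7, 0.8, 0.6]
grip_width: 0.0156
grip_force: 20.0
```

Run:
```python
from h import *
c=snap('top');W=pts(c);H=hsv(c)
# scoop: bright/low saturation px inside chest ; handle dark at z>.03
in_=(W[...,0]>.37)&(W[...,0]<.54)&(W[...,1]>.13)&(W[...,1]<.40)
m=in_&(H[...,1]<60)&(H[...,2]>110)&(W[...,2]<.06)
P=W[m];r=cv2.minAreaRect(P[:,:2].astype(np.float32));print('pan',r,len(P));print(cv2.boxPoints(r))
m=in_&(W[...,2]>.04)&(W[...,2]<.06)&(W[...,1]<.25)&(W[...,1]>.14)
n,l,s,ce=cv2.connectedComponentsWithStats(m.astype(np.uint8))
for i in range(1,n):
  if s[i,4]>15:
    Q=W[l==i];rr=cv2.minAreaRect(Q[:,:2].astype(np.float32));print('handle',s[i],ce[i],rr,np.median(Q[:,2]))
```

```text
pan ((0.4392613172531128, 0.32022547721862793), (0.08414500206708908, 0.12583668529987335), 4.249592304229736) 813
[[0.39264214 0.37985322]
 [0.4019668  0.2543625 ]
 [0.4858805  0.26059774]
 [0.47655582 0.38608846]]
handle [162 227  31   9 182] [176.53296703 230.72527473] ((0.4535031020641327, 0.20827721059322357), (0.016605455428361893, 0.08631581813097), 7.74281120300293) 0.04569352989042769
```

apply_moves:
  plan: [0, 0, 0, 0, 0, 0, 0, 0, 0, 0, 0, 0, 0, 0, 0, 0, 0, 0, -30, 0, 0, 0, -40, 0, 39.5, 1.1, 0, 0, 39.5, 1.1, 0, 0, 39.5, 1.1, 0, 0, 39.5, 1.1, 0, 0, 39.5, 1.1, 0, 0, 39.5, 1.1, 0, 0, 39.5, 1.1, 0, 0, 39.5, 1.2, 0, 0, 0, 0, 0, -0.058, 0, 0, 40, 0, 0, 0, 40, 0, 0, 0, 0, 0, 0, 0, 0, 0]
  hand: -0.2

```text
time_s: 28.6
ee_pos: [0.4516, 0.2132, 0.1631]
eef_rot: [-3.142, 0.0, 1.698]
force: [0.6, 0.3, 0.2]
grip_width: 0.0376
grip_force: 0.0
```

Run:
```python
from h import *
state();c=snap('top')
for s in stones(c): print(*s)
x=cv2.resize(c['image'][190:275,90:330],None,fx=3,fy=3,interpolation=cv2.INTER_CUBIC);cv2.imwrite('pics/c5.png',cv2.cvtColor(x,cv2.COLOR_RGB2BGR))
```

```text
t 28.6 p [0.4516 0.2132 0.1631] rpy [-3.142  0.     1.698] q [ 0.368  0.228  1.714 -0.     1.199  0.241] F [0.6 0.3 0.2] w 0.0376 gf 0.0
[[-0.127, 0.992, -0.0], [0.992, 0.127, -0.0], [-0.0, -0.0, -1.0]]
[ 39. 211.] 394 [0.4908 0.6267 0.0571]
[287. 228.] 53 [ 0.4736 -0.1003  0.0236]
```

View pics/c5.png

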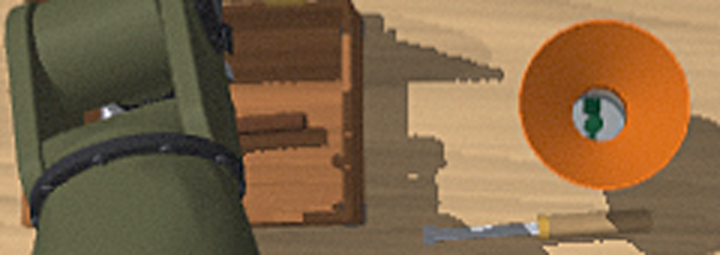

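The strays show green at the bottom of the jar, around (600,118) in the crop. The arm hides the scoop, but the grasp position is already measured, so I'll descend.

apply_moves:
  plan: [0, 0, 40, 0, 0, 0, 40, 0, 0, 0, 30, 0, 0, 0, 20, 0, 0, 0, 10, 0, 0, 0, 4, 0, 0, 0, 0, 0, 0, 0, 0, 0]

```text
time_s: 29.45
ee_pos: [0.4521, 0.2134, 0.0194]
eef_rot: [3.14, -0.0, 1.698]
force: [-0.5, 0.9, -0.2]
grip_width: 0.0376
grip_force: 0.0
```

apply_moves:
  plan: [0, 0, 0, 0, 0, 0, 0, 0, 0, 0, 0, 0, 0, 0, 0, 0, 0, 0, 0, 0, 0, 0, 0, 0, 0, 0, 0, 0]
  hand: -1
  squeeze: 60

```text
time_s: 30.15
ee_pos: [0.4515, 0.2131, 0.0182]
eef_rot: [3.141, 0.0, 1.698]
force: [-0.1, -1.5, 3.2]
grip_width: 0.0158
grip_force: 60.0
```

apply_moves:
  plan: [0, 0, -3, 0, 0, 0, -4, 0, 0, 0, -6, 0, 0, 0, -10, 0, 0, 0, -15, 0, 0, 0, -20, 0, 0, 0, -20, 0, 0, 0, -20, 0, 0, 0, -10, 0, 0, 0, 0, 0]

```text
time_s: 31.15
ee_pos: [0.4519, 0.2133, 0.1275]
eef_rot: [3.139, -0.001, 1.698]
force: [0.9, -0.6, -1.8]
grip_width: 0.0153
grip_force: 60.0
```

Run:
```python
from h import *
state();c=snap('side')
for s in stones(c): print(*s)
x=cv2.resize(c['image'][60:280,80:300],None,fx=2.7,fy=2.7,interpolation=cv2.INTER_CUBIC);cv2.imwrite('pics/c6.png',cv2.cvtColor(x,cv2.COLOR_RGB2BGR))
```

```text
t 31.15 p [0.4519 0.2133 0.1275] rpy [ 3.139e+00 -1.000e-03  1.698e+00] q [0.368 0.269 1.753 0.    1.117 0.241] F [ 0.9 -0.6 -1.8] w 0.0153 gf 60.0
[[-0.127, 0.992, 0.002], [0.992, 0.127, 0.001], [0.001, 0.003, -1.0]]
[ 75. 105.] 121 [0.3965 0.7999 0.0585]
[113. 120.] 178 [0.4711 0.6228 0.0501]
[143. 138.] 39 [0.4522 0.3181 0.1344]
[130. 141.] 11 [0.4192 0.3199 0.1358]
```

View pics/c6.png

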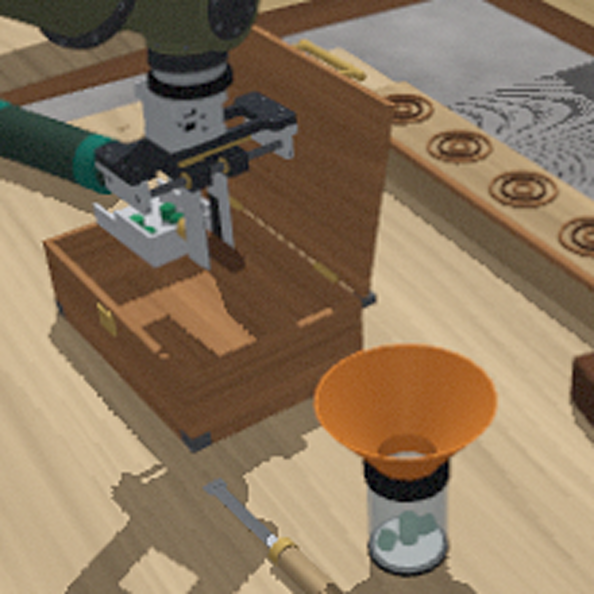

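The scoop is held level with its blanks standing upright in it. I'll carry it to the far side of the funnel.

apply_moves:
  plan: [0, 0, -25, 0, 0, 0, -40, 0, 0, 0, -45, 0, 0, 0, -45, 0, 0, 0, -28, 0, -10, 0, 0, 0, -20, -2, 0, 0, -30, -2, 0, 0, -35, -2, 0, 0, -35, -2, 0, 0, -35, -2, 0, 0, -35, -2, 0, 0, -35, -2, 0, 0, -35, -2, 0, 0, -35, -2, 0, 0, -35, -2, 0, 0, -35, -2, 0, 0, -25, -2, 0, 0, -15, -2, 0, 0, -6, -1, 0, 0]

```text
time_s: 33.2
ee_pos: [0.4774, -0.2089, 0.3073]
eef_rot: [-3.14, -0.001, 1.697]
force: [-0.4, 0.6, -1.8]
grip_width: 0.0156
grip_force: 60.0
```

```bash
cat >> h.py <<'E'
def tilt():
    o=state();g=np.array(o['ee_pos'])+[0,0,.0188]
    for n in('top','side'):
        c=snap(n);W=pts(c);H=hsv(c)
        print(n,[ (s[0].tolist(),s[2].tolist()) for s in stones(c) if abs(s[2][1])<.45])
        xs=np.array([.127,-.992,0]);ys=np.array([.992,.127,0])
        D=W-g;x=D@xs;y=D@ys
        m=(abs(y)<.043)&(x<-.0)&(x>-.18)&(D[...,2]<.06)&(W[...,2]>.1)&(H[...,1]<70)
        if m.sum()<15: print(n,'few');continue
        P=np.stack([x[m],D[...,2][m]],1)
        # polar wrt grip: spout = farthest points
        r=np.hypot(*P.T);k=r>np.percentile(r,95)
        print(n,'n',m.sum(),'far r',r[k].mean(),'xz',P[k].mean(0),'ang',np.degrees(np.arctan2(-P[k][:,1].mean(),-P[k][:,0].mean()))-9.5)
E
python3 - <<'E'
from h import *
tilt()
E
```

```text
t 33.2 p [ 0.4774 -0.2089  0.3073] rpy [-3.140e+00 -1.000e-03  1.697e+00] q [-0.483  0.178  1.437 -0.     1.529 -0.609] F [-0.4  0.6 -1.8] w 0.0156 gf 60.0
[[-0.125, 0.992, -0.002], [0.992, 0.125, 0.001], [0.001, -0.002, -1.0]]
top [([302.0, 207.0], [0.4802, -0.1161, 0.3141]), ([291.0, 207.0], [0.4792, -0.0926, 0.3142]), ([314.0, 213.0], [0.4675, -0.1415, 0.3144]), ([292.0, 223.0], [0.4447, -0.0956, 0.3142]), ([305.0, 224.0], [0.4437, -0.123, 0.3142])]
top n 1565 far r 0.16712349537502233 xz [-0.15697152 -0.03852396] ang 4.2890026950489375
side [([237.0, 148.0], [0.4759, -0.1141, 0.3126]), ([220.0, 148.0], [0.4457, -0.0987, 0.3169])]
side n 1502 far r 0.233728406501706 xz [-0.08737115 -0.21302451] ang 58.19921141393043
```

apply_moves:
  plan: [0, 0, 0, 0, 0, 0, 0, 0, 0, 0, 0, 0]
  squeeze: 25

```text
time_s: 33.6
ee_pos: [0.478, -0.2072, 0.3092]
eef_rot: [3.141, 0.0, 1.699]
force: [0.5, -0.2, -2.9]
grip_width: 0.0161
grip_force: 25.0
```

Run:
```python
from h import *
tilt()
```

```text
t 33.6 p [ 0.478  -0.2072  0.3092] rpy [3.141 0.    1.699] q [-0.479  0.176  1.436  0.     1.53  -0.607] F [ 0.5 -0.2 -2.9] w 0.0161 gf 25.0
[[-0.128, 0.992, 0.0], [0.992, 0.128, -0.0], [-0.0, 0.0, -1.0]]
top [([290.0, 207.0], [0.4787, -0.0905, 0.3158]), ([302.0, 206.0], [0.4805, -0.1158, 0.3155]), ([313.0, 213.0], [0.4673, -0.1393, 0.3169]), ([292.0, 223.0], [0.4442, -0.0952, 0.3161]), ([305.0, 223.0], [0.4453, -0.1209, 0.3164])]
top n 1567 far r 0.16655536556551376 xz [-0.15526915 -0.03912866] ang 4.644331056881045
side [([236.0, 147.0], [0.4758, -0.1126, 0.3143]), ([219.0, 147.0], [0.4458, -0.0972, 0.3187])]
side n 1506 far r 0.2366794403092251 xz [-0.08593841 -0.21791211] ang 58.977118310604
```

Holding at 25 N; stepping down.

apply_moves:
  plan: [0, 0, 0, 0, 0, 0, 0, 0]
  squeeze: 15

```text
time_s: 33.9
ee_pos: [0.4779, -0.2078, 0.3091]
eef_rot: [3.142, 0.0, 1.698]
force: [0.7, 1.0, -1.8]
grip_width: 0.016
grip_force: 15.0
```

Run:
```python
from h import *
tilt()
```

```text
t 33.9 p [ 0.4779 -0.2078  0.3091] rpy [3.142 0.    1.698] q [-0.481  0.176  1.435  0.     1.53  -0.608] F [ 0.7  1.  -1.8] w 0.016 gf 15.0
[[-0.127, 0.992, 0.0], [0.992, 0.127, -0.0], [-0.0, 0.0, -1.0]]
top [([291.0, 207.0], [0.4787, -0.0906, 0.3159]), ([302.0, 206.0], [0.4813, -0.1159, 0.3158]), ([314.0, 213.0], [0.4682, -0.1414, 0.3157]), ([292.0, 223.0], [0.4444, -0.0954, 0.3157]), ([305.0, 223.0], [0.4452, -0.1225, 0.3155])]
top n 1563 far r 0.16467273484703704 xz [-0.15675567 -0.0349339 ] ang 3.063392606131208
side [([236.0, 147.0], [0.4755, -0.1123, 0.3144]), ([219.0, 147.0], [0.4458, -0.0984, 0.318])]
side n 1503 far r 0.22489018928187618 xz [-0.09373314 -0.19098936] ang 54.359269304231056
```

apply_moves:
  plan: [0, 0, 0, 0, 0, 0, 0, 0]
  squeeze: 10

```text
time_s: 34.2
ee_pos: [0.4778, -0.2079, 0.3091]
eef_rot: [3.142, -0.0, 1.698]
force: [-0.2, 0.1, -2.4]
grip_width: 0.016
grip_force: 10.0
```

Run:
```python
from h import *
tilt()
```

```text
t 34.2 p [ 0.4778 -0.2079  0.3091] rpy [ 3.142 -0.     1.698] q [-0.481  0.176  1.435  0.     1.53  -0.608] F [-0.2  0.1 -2.4] w 0.016 gf 10.0
[[-0.127, 0.992, -0.0], [0.992, 0.127, 0.0], [0.0, 0.0, -1.0]]
top [([298.0, 210.0], [0.4827, -0.1116, 0.2635]), ([308.0, 209.0], [0.4835, -0.1331, 0.275]), ([300.0, 226.0], [0.4469, -0.1155, 0.2645])]
top n 1093 far r 0.20235116544207904 xz [-0.12594355 -0.15390569] ang 41.20597448709683
side []
side n 1209 far r 0.2405218396361017 xz [-0.09520245 -0.21863249] ang 56.96951719392088
```

apply_moves:
  plan: [0, 0, 0, 0, 0, 0, 0, 0]
  squeeze: 14

```text
time_s: 34.5
ee_pos: [0.4779, -0.2079, 0.3091]
eef_rot: [-3.142, 0.0, 1.698]
force: [-0.6, -0.4, -2.0]
grip_width: 0.0155
grip_force: 14.0
```

Run:
```python
from h import *
tilt()
a=snap('top');b=snap('side')
x=cv2.resize(a['image'][160:280,220:340],(400,400),interpolation=cv2.INTER_CUBIC);y=cv2.resize(b['image'][80:280,150:350],(400,400),interpolation=cv2.INTER_CUBIC)
cv2.imwrite('pics/p7.png',cv2.cvtColor(np.hstack([x,y]),cv2.COLOR_RGB2BGR))
```

```text
t 34.5 p [ 0.4779 -0.2079  0.3091] rpy [-3.142  0.     1.698] q [-0.481  0.176  1.435 -0.     1.53  -0.608] F [-0.6 -0.4 -2. ] w 0.0155 gf 14.0
[[-0.127, 0.992, -0.0], [0.992, 0.127, -0.0], [-0.0, -0.0, -1.0]]
top [([295.0, 216.0], [0.4822, -0.1102, 0.1916]), ([307.0, 220.0], [0.4677, -0.1348, 0.2183]), ([290.0, 229.0], [0.4595, -0.1026, 0.0379]), ([302.0, 230.0], [0.4465, -0.127, 0.2001])]
top n 438 far r 0.1980588320798641 xz [-0.09802155 -0.17148516] ang 50.74755696039356
side [([234.0, 209.0], [0.4751, -0.1038, 0.156]), ([220.0, 214.0], [0.4378, -0.106, 0.1611]), ([232.0, 222.0], [0.4725, -0.0962, 0.1153]), ([223.0, 226.0], [0.4478, -0.0996, 0.1182])]
side n 1371 far r 0.2386454445778479 xz [-0.08847085 -0.22057425] ang 58.644610313871624
```

View pics/p7.png

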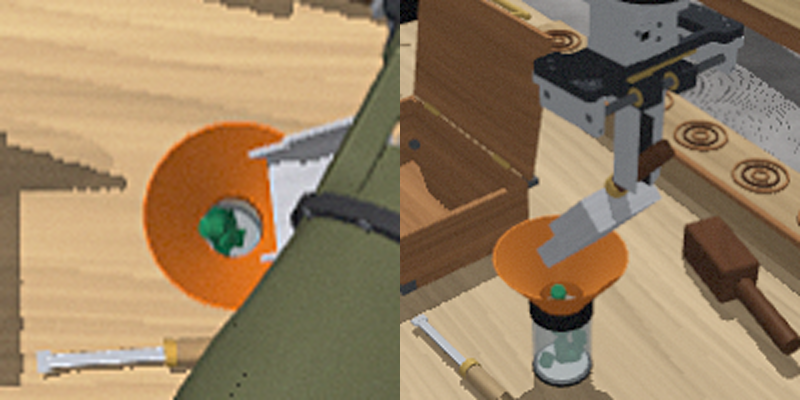

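The scoop is tipped about 50 degrees with its spout in the funnel, and the blanks are passing the throat at (230,232). I'll lock the grip and check.

apply_moves:
  plan: [0, 0, 0, 0, 0, 0, 0, 0, 0, 0, 0, 0, 0, 0, 0, 0]
  squeeze: 60

```text
time_s: 35.1
ee_pos: [0.4779, -0.2079, 0.3091]
eef_rot: [-3.142, 0.0, 1.698]
force: [0.2, 0.0, -1.0]
grip_width: 0.0156
grip_force: 60.0
```

Run:
```python
from h import *
tilt()
a=snap('top');b=snap('side')
x=cv2.resize(a['image'][160:280,220:340],(400,400),interpolation=cv2.INTER_CUBIC);y=cv2.resize(b['image'][80:280,150:350],(400,400),interpolation=cv2.INTER_CUBIC)
cv2.imwrite('pics/p8.png',cv2.cvtColor(np.hstack([x,y]),cv2.COLOR_RGB2BGR))
```

```text
t 35.1 p [ 0.4779 -0.2079  0.3091] rpy [-3.142  0.     1.698] q [-0.481  0.176  1.435 -0.     1.53  -0.608] F [ 0.2  0.  -1. ] w 0.0156 gf 60.0
[[-0.127, 0.992, -0.0], [0.992, 0.127, -0.0], [-0.0, -0.0, -1.0]]
top [([291.0, 229.0], [0.4718, -0.1111, 0.035])]
top n 454 far r 0.16422799900820798 xz [-0.08332544 -0.14146778] ang 50.00163883792778
side []
side n 1359 far r 0.240077712311755 xz [-0.08941573 -0.22180088] ang 58.54390438836789
```

View pics/p8.png

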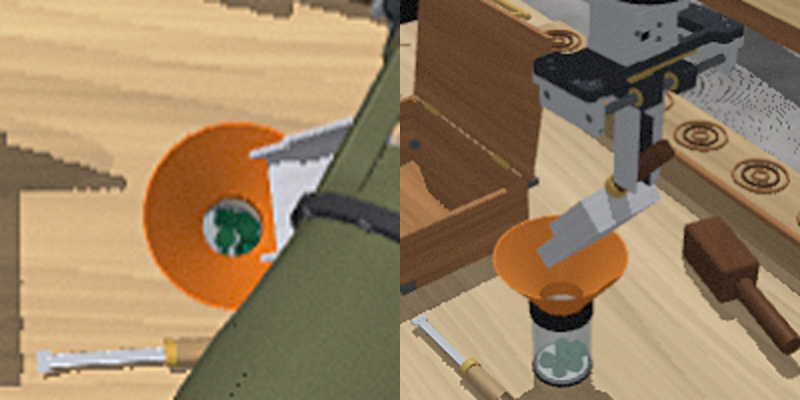

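The funnel looks clear and the blanks lie in the jar. Now the tipped scoop goes back to the chest, where I'll lay it down by pivoting it about its spout.

apply_moves:
  plan: [0, 0, -30, 0, 0, 0, -30, 0, 38.4, 2.1, 0, 0, 38.4, 2.1, 0, 0, 38.4, 2.1, 0, 0, 38.4, 2.1, 0, 0, 38.4, 2.1, 0, 0, 38.4, 2.1, 0, 0, 38.4, 2.1, 0, 0, 38.4, 2.1, 0, 0, 38.4, 2.1, 0, 0, 38.4, 2.1, 0, 0, 38.4, 2.1, 0, 0, 38.4, 2.1, 0, 0, 38.4, 2.1, 0, 0, 0, 0, 40, 0, 0, 0, 40, 0, 0, 0, 40, 0, 0, 0, 40, 0, 0, 0, 40, 0]

```text
time_s: 37.3
ee_pos: [0.4415, 0.2907, 0.1676]
eef_rot: [3.141, -0.0, 1.698]
force: [-0.3, 0.3, -1.9]
grip_width: 0.0154
grip_force: 60.0
```

Run:
```python
from h import *
tilt()
a=snap('top');b=snap('side')
x=cv2.resize(a['image'][150:290,90:330],(480,280),interpolation=cv2.INTER_CUBIC);y=cv2.resize(b['image'][60:280,80:300],(320,280),interpolation=cv2.INTER_CUBIC)
cv2.imwrite('pics/p9.png',cv2.cvtColor(np.hstack([x,y]),cv2.COLOR_RGB2BGR))
```

```text
t 37.3 p [0.4415 0.2907 0.1676] rpy [ 3.141 -0.     1.698] q [ 0.513  0.287  1.629 -0.     1.225  0.386] F [-0.3  0.3 -1.9] w 0.0154 gf 60.0
[[-0.127, 0.992, 0.0], [0.992, 0.127, 0.0], [0.0, 0.0, -1.0]]
top [([291.0, 229.0], [0.4709, -0.1111, 0.0348])]
top n 48 far r 0.058201407512132895 xz [-0.00948168 -0.05740731] ang 71.12140767439243
side []
side n 482 far r 0.09130911977197981 xz [-0.03615733 -0.08256695] ang 56.85065391602045
```

View pics/p9.png

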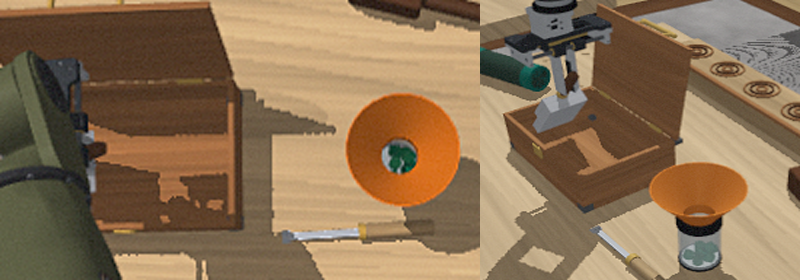

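The funnel is empty and the tipped scoop hangs inside the chest outline. I'll lower it until the spout touches.

apply_moves:
  plan: [0, 0, 12, 0, 0, 0, 12, 0, 0, 0, 8, 0, 0, 0, 5, 0, 0, 0, 3, 0, 0, 0, 0, 0, 0, 0, 0, 0]

```text
time_s: 38.2
ee_pos: [0.4421, 0.2906, 0.1301]
eef_rot: [3.141, -0.0, 1.698]
force: [-2.0, -4.1, 7.6]
grip_width: 0.0154
grip_force: 60.0
```

```bash
python3 -c "
import numpy as np
A=np.radians(60.95-np.arange(0,52,3.333)); 
x=157.9*np.cos(A);z=157.9*np.sin(A)
print(np.round(np.stack([-np.diff(x),-np.diff(z)],1),1).tolist())"
```

```text
[[-7.9, 4.7], [-7.6, 5.1], [-7.3, 5.6], [-7.0, 6.0], [-6.6, 6.4], [-6.2, 6.8], [-5.8, 7.1], [-5.4, 7.4], [-5.0, 7.7], [-4.5, 8.0], [-4.0, 8.3], [-3.5, 8.5], [-3.0, 8.7], [-2.5, 8.8], [-2.0, 9.0]]
```

apply_moves:
  plan: [0, 0, 0, 0, -7.9, 0, 4.7, 0, -7.6, 0, 5.1, 0, -7.3, 0, 5.6, 0, -7.0, 0, 6.0, 0, -6.6, 0, 6.4, 0, -6.2, 0, 6.8, 0, -5.8, 0, 7.1, 0, -5.4, 0, 7.4, 0, -5.0, 0, 7.7, 0, -4.5, 0, 8.0, 0, -4.0, 0, 8.3, 0, -3.5, 0, 8.5, 0, -3.0, 0, 8.7, 0, -2.5, 0, 8.8, 0, -2, 0, 8, 0, 0, 0, 0, 0]
  squeeze: 8

```text
time_s: 39.9
ee_pos: [0.4513, 0.2128, 0.0209]
eef_rot: [-3.14, 0.0, 1.698]
force: [0.2, -0.1, -0.8]
grip_width: 0.0162
grip_force: 8.0
```

Run:
```python
from h import *
state();b=snap('side')
y=cv2.resize(b['image'][60:240,80:260],(540,540),interpolation=cv2.INTER_CUBIC)
cv2.imwrite('pics/p10.png',cv2.cvtColor(y,cv2.COLOR_RGB2BGR))
```

```text
t 39.9 p [0.4513 0.2128 0.0209] rpy [-3.14   0.     1.698] q [ 0.367  0.432  1.825 -0.     0.887  0.24 ] F [ 0.2 -0.1 -0.8] w 0.0162 gf 8.0
[[-0.126, 0.992, -0.001], [0.992, 0.126, -0.0], [-0.0, -0.001, -1.0]]
```

View pics/p10.png

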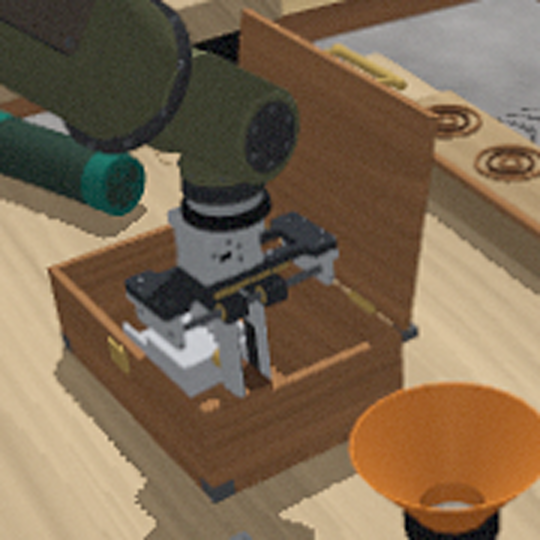

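The scoop lies flat in the chest. I'll release it and back off, then measure the pull bar.

apply_moves:
  plan: [0, 0, 0, 0, 0, 0, 0, 0, 0, 0, 0, 0, 0, 0, -10, 0, 0, 0, -20, 0, 0, 0, -30, 0, 0, 0, -40, 0, 0, 0, -40, 0, 0, 0, -40, 0, 0, 0, -40, 0, 0, 0, -40, 0, 0, 0, -40, 0, 0, 0, -10, 0, 0, -30, 0, 0, -40, -30, 0, 0, -40, -30, 0, 0, -30, 0, 0, 0, 0, 0, 0, 0]
  hand: -0.3

```text
time_s: 41.75
ee_pos: [0.3757, 0.0903, 0.3324]
eef_rot: [3.14, 0.0, 1.695]
force: [-0.4, 0.5, 0.8]
grip_width: 0.033
grip_force: 0.0
```

Run:
```python
from h import *
state()
c=snap('top');W=pts(c);H=hsv(c)
x=cv2.resize(c['image'][120:290,80:330],(750,510),interpolation=cv2.INTER_CUBIC);cv2.imwrite('pics/p11.png',cv2.cvtColor(x,cv2.COLOR_RGB2BGR))
m=(H[...,0]>15)&(H[...,0]<32)&(H[...,1]>110)&(W[...,2]>.22)&(W[...,2]<.30)&(W[...,0]>.58)&(W[...,0]<.72)&(W[...,1]>.1)&(W[...,1]<.45)
P=W[m];print(len(P),np.median(P,0),P.min(0),P.max(0));
Q=P[P[:,0]>np.percentile(P[:,0],50)];print(np.median(Q,0),Q[:,1].min(),Q[:,1].max())
print([ (s[0].tolist(),s[2].tolist()) for s in stones(c)])
```

```text
t 41.75 p [0.3757 0.0903 0.3324] rpy [3.14  0.    1.695] q [ 0.141 -0.15   1.713 -0.     1.577  0.017] F [-0.4  0.5  0.8] w 0.033 gf 0.0
[[-0.124, 0.992, 0.001], [0.992, 0.124, -0.0], [-0.0, 0.001, -1.0]]
286 [0.62860004 0.27196684 0.27141918] [0.58015042 0.13207153 0.22840221] [0.63934935 0.38859001 0.29097017]
[0.63222728 0.26339716 0.27116567] 0.22642609948880107 0.33037593234975593
[([39.0, 211.0], [0.4906, 0.6265, 0.0571]), ([291.0, 229.0], [0.471, -0.1111, 0.0344])]
```

View pics/p11.png

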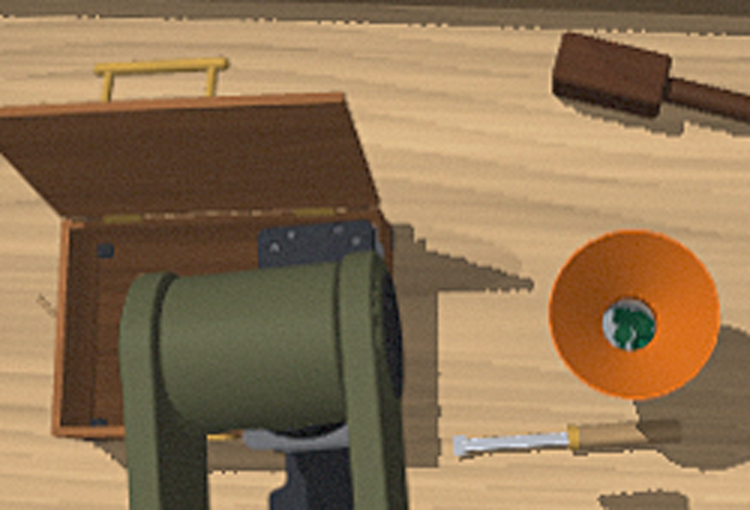

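apply_moves:
  plan: [0, 0, -10, 0.058, 21.6, 33.7, 0, 0, 21.6, 33.7, 0, 0, 21.6, 33.7, 0, 0, 21.6, 33.7, 0, 0, 21.6, 33.7, 0, 0, 21.6, 33.7, 0, 0, 21.6, 33.7, 0, 0, 21.6, 33.7, 0, 0, 0, 0, 0, 0, 0, 0, 0, 0]
  hand: -0.35

```text
time_s: 42.9
ee_pos: [0.6332, 0.2848, 0.3397]
eef_rot: [-3.139, 0.001, 1.641]
force: [0.2, -0.6, 0.5]
grip_width: 0.0304
grip_force: 0.0
```

apply_moves:
  plan: [0, 0, 25, 0, 0, 0, 25, 0, 0, 0, 20, 0, 0, 0, 15, 0, 0, 0, 7, 0, 0, 0, 0, 0, 0, 0, 0, 0]

```text
time_s: 43.6
ee_pos: [0.6332, 0.2835, 0.2516]
eef_rot: [3.14, -0.001, 1.64]
force: [-0.3, -0.2, -0.1]
grip_width: 0.0304
grip_force: 0.0
```

apply_moves:
  plan: [0, 0, 0, 0, 0, 0, 0, 0, 0, 0, 0, 0, 0, 0, 0, 0, 0, 0, 0, 0]
  hand: -1
  squeeze: 20

```text
time_s: 44.1
ee_pos: [0.6311, 0.2835, 0.2505]
eef_rot: [-3.136, 0.001, 1.641]
force: [-22.2, -5.6, 7.2]
grip_width: 0.0102
grip_force: 20.0
```

Run:
```python
from h import *
state();b=snap('side')
W=pts(b);H=hsv(b)
m=(W[...,0]>.37)&(W[...,0]<.53)&(W[...,1]>.13)&(W[...,1]<.41)&(H[...,1]<60)&(H[...,2]>110)&(W[...,2]<.08)
P=W[m];print(len(P),np.median(P,0),np.percentile(P[:,2],[2,98]),np.percentile(P[:,1],[2,98]),np.percentile(P[:,0],[2,98]))
print(*stones(b),sep='\n')
A=np.linspace(1.75,0,37);y=-188*np.cos(A)+45*np.sin(A);z=188*np.sin(A)+45*np.cos(A)
print(np.round(np.stack([np.diff(y),-np.diff(z)],1),1).tolist())
```

```text
t 44.1 p [0.6311 0.2835 0.2505] rpy [-3.136e+00  1.000e-03  1.641e+00] q [3.690e-01 6.170e-01 9.650e-01 1.000e-03 1.565e+00 2.990e-01] F [-22.2  -5.6   7.2] w 0.0102 gf 20.0
[[-0.07, 0.998, -0.006], [0.998, 0.07, -0.001], [-0.001, -0.006, -1.0]]
727 [0.44056256 0.30778396 0.02000125] [0.00707277 0.04461964] [0.25002323 0.38112199] [0.39651757 0.48480875]
(array([ 75., 105.]), np.int32(120), array([0.396 , 0.8005, 0.0562]))
(array([116., 120.]), np.int32(302), array([0.4841, 0.6241, 0.048 ]))
[[-8.7, -3.6], [-8.9, -3.1], [-9.0, -2.7], [-9.1, -2.3], [-9.2, -1.8], [-9.3, -1.4], [-9.4, -0.9], [-9.4, -0.5], [-9.4, -0.0], [-9.4, 0.4], [-9.4, 0.9], [-9.3, 1.4], [-9.2, 1.8], [-9.1, 2.3], [-9.0, 2.7], [-8.9, 3.1], [-8.7, 3.6], [-8.5, 4.0], [-8.3, 4.4], [-8.1, 4.8], [-7.8, 5.2], [-7.6, 5.5], [-7.3, 5.9], [-7.0, 6.3], [-6.7, 6.6], [-6.4, 6.9], [-6.0, 7.2], [-5.7, 7.5], [-5.3, 7.8], [-4.9, 8.0], [-4.5, 8.2], [-4.1, 8.4], [-3.7, 8.6], [-3.3, 8.8], [-2.8, 9.0], [-2.4, 9.1]]
```

The scoop is flat and empty. Now I'll lower the lid along its arc, still gripping the bar.

apply_moves:
  plan: [0, -8.7, -3.2, 0, 0, -8.9, -2.8, 0, 0, -9.0, -2.7, 0, 0, -9.1, -2.3, 0, 0, -9.2, -1.8, 0, 0, -9.3, -1.4, 0, 0, -9.4, -0.9, 0, 0, -9.4, -0.5, 0, 0, -9.4, 0, 0, 0, -9.4, 0.4, 0, 0, -9.4, 0.9, 0, 0, -9.3, 1.4, 0, 0, -9.2, 1.8, 0, 0, -9.1, 2.3, 0, 0, -9.0, 2.7, 0, 0, -8.9, 3.1, 0, 0, -8.7, 3.6, 0, 0, -8.5, 4.0, 0, 0, 0, 0, 0]

```text
time_s: 46.05
ee_pos: [0.4687, 0.2722, 0.2448]
eef_rot: [-3.14, 0.0, 1.64]
force: [0.0, 1.6, -2.9]
grip_width: 0.0098
grip_force: 20.0
```

Run:
```python
from h import *
o=state();p=np.array(o['ee_pos'])+[0,0,.0188]-[.5543,.275,.09]
x=p[:2]@[.9976,.069];print(x,p[2],np.hypot(x,p[2]),np.pi-np.arctan2(p[2],x)-.235)
```

```text
t 46.05 p [0.4687 0.2722 0.2448] rpy [-3.14  0.    1.64] q [0.458 0.255 1.486 0.    1.402 0.389] F [ 0.   1.6 -2.9] w 0.0098 gf 20.0
[[-0.069, 0.998, -0.001], [0.998, 0.069, -0.0], [-0.0, -0.001, -1.0]]
-0.08558749548294788 0.17363450452677778 0.19358243862836122 0.8778307095547747
```

apply_moves:
  plan: [0, -8.3, 4.4, 0, 0, -8.1, 4.8, 0, 0, -7.8, 5.2, 0, 0, -7.6, 5.5, 0, 0, -7.3, 5.9, 0, 0, -7.0, 6.3, 0, 0, -6.7, 6.6, 0, 0, -6.4, 6.9, 0, 0, -6.0, 7.2, 0, 0, -5.7, 7.5, 0, 0, -5.3, 7.8, 0, 0, -4.9, 8.0, 0, 0, -4.5, 8.2, 0, 0, -4.1, 8.4, 0, 0, -3.7, 8.6, 0, 0, -3.3, 8.8, 0, 0, -2.8, 7, 0, 0, -2.0, 5, 0, 0, 0, 3, 0, 0, 0, 0, 0]

```text
time_s: 48.05
ee_pos: [0.3677, 0.2651, 0.1195]
eef_rot: [-3.139, 0.0, 1.64]
force: [-8.1, 1.0, 0.3]
grip_width: 0.0102
grip_force: 20.0
```

apply_moves:
  plan: [0, -1, 2, 0, 0, -1, 1.5, 0, 0, 0, 1, 0, 0, 0, 0, 0, 0, 0, 0, 0]

```text
time_s: 48.55
ee_pos: [0.3666, 0.2651, 0.1158]
eef_rot: [3.142, 0.0, 1.64]
force: [-1.1, 0.6, -2.0]
grip_width: 0.0101
grip_force: 20.0
```

apply_moves:
  plan: [0, 0, 0, 0, 0, 0, 0, 0, 0, 0, 0, 0, 0, 0, 0, 0, 0, 0, -20, 0, 0, 0, -30, 0, 0, 0, -40, 0, 0, 0, -40, 0, -40, -20, 0, 0, -40, -20, 0, 0, -40, -20, 0, 0, -40, 0, 0, 0, 0, 0, 0, 0]
  hand: 0

```text
time_s: 49.85
ee_pos: [0.3178, 0.0983, 0.2462]
eef_rot: [3.14, 0.0, 1.635]
force: [-0.5, -0.7, -0.4]
grip_width: 0.0463
grip_force: 0.0
```

Run:
```python
from h import *
state()
a=snap('top');b=snap('side')
for n,c in(('top',a),('side',b)):
  W=pts(c)
  print(n,[(s[0].tolist(),int(s[1]),s[2].tolist()) for s in stones(c)])
  m=(W[...,0]>.37)&(W[...,0]<.54)&(W[...,1]>.15)&(W[...,1]<.4)&(W[...,2]>.08)&(W[...,2]<.13)
  P=W[m]
  if len(P)>50: print('lid plane',np.linalg.lstsq(np.c_[P[:,:2],np.ones(len(P))],P[:,2],rcond=None)[0])
x=cv2.resize(a['image'],(420,315));y=cv2.resize(b['image'][170:280,190:270],(229,315),interpolation=cv2.INTER_CUBIC)
cv2.imwrite('pics/p12.png',cv2.cvtColor(np.hstack([x,y]),cv2.COLOR_RGB2BGR))
```

```text
t 49.85 p [0.3178 0.0983 0.2462] rpy [3.14  0.    1.635] q [ 1.900e-01 -2.480e-01  1.988e+00 -1.000e-03  1.400e+00  1.260e-01] F [-0.5 -0.7 -0.4] w 0.0463 gf 0.0
[[-0.064, 0.998, 0.002], [0.998, 0.064, -0.0], [-0.0, 0.002, -1.0]]
top [([38.0, 211.0], 363, [0.4897, 0.6266, 0.059]), ([291.0, 229.0], 120, [0.4721, -0.111, 0.035])]
lid plane [0.00184788 0.00100085 0.09929311]
side [([115.0, 122.0], 209, [0.477, 0.6206, 0.0435])]
lid plane [-0.00228322 -0.01242062  0.105853  ]
```

View pics/p12.png

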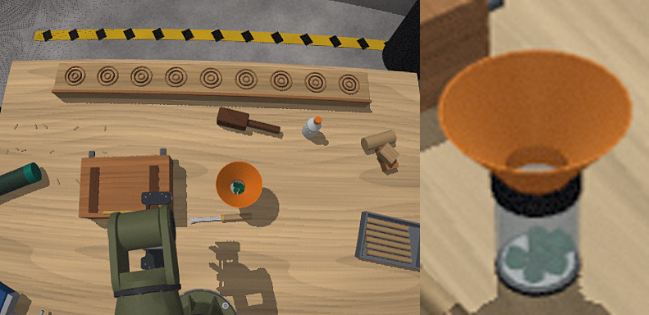

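The lid is flat and shut, the blanks show only in the jar, the jar is upright and the bystanders haven't moved.

```bash
python3 -c "
from station import ctrl
print(ctrl.hand_in())"
```

```text
the job is handed in; nothing more can be done
None
```

I handed the job in at about 50 s on the robot's clock: the last pictures show blanks only in the upright jar, the lid shut and the bystanders in place; the empty scoop was last seen flat before the lid closed, and hand-in returned no verdict.

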